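Set the cell-count wheel of the loaded drone-battery charger

TASK

Three identical drone-battery chargers stand on the desk, but only one has a battery pack standing in its bay. Roll that charger's knurled thumbwheel by its edge until the digit 4 is squarely in its window, and leave the wheels of the two empty chargers alone, at 0.

Things in the scene. Friction and masses are not known exactly. Their poses are not given: they have to be found in the camera images.
- wheel_axis_a (a point): Axle centre, 50 mm above the desk, of the wheel on the charger with the battery: upright ridged dark disc, 80 mm across, 20 mm wide; its upper 30 mm stand out of the box's top, so its top is 40 mm above this point. z up, y along the axle, x level across it, away from the robot (within 0.25 rad of world x). The battery, 42 x 78 mm, stands 93 mm in +x, top 129 mm above the desk.
- wheel_a (a joint): That wheel's turn, rad: digit N is centred in the window at N x 0.628, so 4 is at 2.513. Grows as the wheel's top rolls in +x (towards the battery, away from the robot); 25 mm of travel at its edge is one digit. Starts between 0 and 3. Light friction (about 1.3 N at the edge), no spring or detents; it stays where it is left. Stops below 0 and above 9.
- wheel_b (a joint): Wheel of an empty charger, same meaning, starts and stays at 0. All chargers are alike: fixed grey box 190 (x) x 120 x 60 mm high, from 60 mm behind the axle to 130 mm ahead. Beside each wheel, 10 to 50 mm from its mid-plane in +y and 36 mm either way in x, is a black hood, 83 mm above the desk (7 mm below the wheel's top); its 21 x 24 mm window faces up: black digits 13 mm high on white.
- wheel_c (a joint): Turn of the wheel of the other empty charger, rad, same meaning; starts at 0 (digit 0 in its window) and is to stay there. The three chargers stand side by side, about 260 mm apart, in any order.

How it is judged:
By the outcome, as a careful person would: the job done as asked, in the order asked, and still so for the second after the job is handed in, with the robot touching nothing.
It also fails if it takes over 42 s, if anything falls off the work surface, if the arm or the gripper's body presses on something with over 40 N, if the wrist force passes 120 N, or if a joint passes its speed limit or range.

ROBOT

A 7-joint arm with a two-finger parallel gripper is mounted at the origin on the work surface. World frame = base frame: x ahead of the robot, y to its left, z up, the work surface at z = 0. Lengths are in m, angles in rad, forces in N, time in s.
With the tool pointing down it reaches from about 0.425 to 0.95 m from the base axis. Payload 4.7 kg.
Tool frame: the origin (TCP) lies on the centre line of the jaws, within the pads' length; the fingertips stand robot.nose_length ahead of it and the grasp point (between the pads) lies 8 mm behind it (robot.nose_length is the distance from the TCP to the fingertips, in m); z points along the fingers, x is the direction in which the jaws open and shut, and the axes are right-handed (so a half turn about z gives the same grasp; the last joint's range is limited). The gripper opens to 85 mm and grips with 20 to 120 N. Pads are 22 mm wide; open, the fingers measure 114 mm over their backs; the gripper's body (76 mm by 85 mm) begins 54 mm behind the grasp point. The pads swing forward as they close: fully open they stand 13 mm farther back than shut.
Start: joints at [1.102, 0.469, -0.049, 1.532, 0.024, 1.141, -0.082], TCP at [0.287, -0.611, 0.242] pointing down, gripper open.
Joint ranges: [-2.59, 2.59], [-0.33, 1.99], [-1.39, 1.29], [0.1, 2.45], [-1.04, 4.18], [0.21, 1.99], [-2.66, 2.66]. Speed limits (rad/s): [2.57, 2.57, 3.14, 3.14, 3.14, 3.14, 3.14].

INTERFACE

Orientations are given as [roll, pitch, yaw] about the fixed x, y, z axes, in that order (R = Rz(yaw) Ry(pitch) Rx(roll)).
In Python, from plant import robot gives the robot as it stands. Calls block until the motion is done:
- robot.goto(position, orientation): joint-space move of the TCP to a pose.
- robot.move_straight(position, vel=0.15, attitude=None, contact_N=None): straight line of the TCP; attitude=None keeps the orientation; vel is the mean speed in m/s. With contact_N (N) it stops when the force on the tool has changed by that much, and returns True; else False.
- robot.move_joints(angles): joint-space move.
- robot.grip(opening, strength=None): opening from 0.0 (shut) to 1.0 (fully open); strength is the grip in N (None keeps the last); returns when the fingers have stopped.
- robot.sleep(seconds).
- robot.inverse_kinematics(position, orientation): joint angles nearest the present ones, or None.
- robot.sense(): the state.
- robot.grab_frame(name): name is "scene" or "top" or "wrist"; returns a dict with "image" (420x560x3 uint8, red, green, blue), "range_z" (420x560 float32, m along the optical axis (not along the pixel's ray), 0 where there is no reading), "fx", "fy", "cx", "cy" (pixels), "dist_coeffs" ([k1, k2, p1, p2, k3] as OpenCV has them; the pictures are not rectified), "R" (3x3) and "t" (3): a world point X has camera coordinates R X + t. Camera axes: x right, y down, z forward; pixel columns grow to the right and rows downward; lengths in m; the calibration is good to about 2 mm. A picture is of the moment at which its call begins.
A pose or a line that the arm cannot do raises robot.IKError and nothing moves.
- robot.close_job(): hands the job in, once; it reports no verdict.
The state is a dict: "t": time; "joint_pos": joint angles; "joint_velocities": joint speeds; "effort": joint torques, N m; "tcp_pos": TCP position; "tcp_rot": TCP orientation; "wrist_force": force on the tool from outside, world axes, zero at the start; "torque": the same for the moment, N m; "opening": opening from 0.0 (shut) to 1.0 (fully open).
Only numpy, scipy, OpenCV 4.12 (cv2) and the standard library are available. Lean on these libraries where they do the work, as an engineer would, in place of code of your own. Each camera call takes 0.05 s, during which the arm holds its last target.

## Working session

There is one attempt and no reset: what is moved stays moved. The work goes in short steps, each a Python script; the robot and the scene stay as the last script left them, time stands still between calls to the robot, and variables do not carry over. Pictures are saved under pics/ and viewed, and the job is handed in when it is done.

```bash
ls; mkdir -p pics
python3 - <<'E'
from plant import robot
import cv2,numpy as np
print(robot.sense(),robot.nose_length)
for n in ["scene","top","wrist"]:
    f=robot.grab_frame(n); cv2.imwrite(f"pics/a_{n}.png",f["image"][:,:,::-1]); np.savez(f"f_{n}.npz",**f)
    print(n,f["fx"],f["dist_coeffs"],-f["R"].T@f["t"],f["R"][2])
E
```

```text
pics
{'t': 0.0, 'joint_pos': array([ 1.10209954,  0.46946953, -0.04856906,  1.5336878 ,  0.0240896 ,
        1.14099297, -0.08228367]), 'joint_velocities': array([ 0.00027539, -0.00153128,  0.00030565,  0.0011859 ,  0.00154291,
        0.00083914,  0.00043082]), 'effort': array([-4.05785777e-04, -5.10298955e+01, -4.67810046e-02, -2.37710792e+01,
        1.07214146e-02,  7.56340771e-03, -1.02401057e-05]), 'tcp_pos': array([ 0.28714629, -0.61026085,  0.24124497]), 'tcp_rot': array([ 3.14151841e+00,  1.97112084e-03, -1.13097922e+00]), 'wrist_force': array([0.56540314, 0.05205698, 0.13294741]), 'torque': array([-0.04546496, -0.05829259, -0.05305868]), 'opening': 0.9987403663962493} 0.011
scene 538.068712070434 [-0.11228567  0.          0.          0.          0.        ] [ 1.09361929 -0.62254203  0.98306751] [-0.45538667  0.51290887 -0.72770012]
top 502.2565715772597 [-0.02148473  0.          0.          0.          0.        ] [ 0.34810042 -0.00241082  1.20557009] [ 0.17843439  0.00451105 -0.98394147]
wrist 313.24714821259465 [-0.07014984  0.          0.          0.          0.        ] [ 0.35760288 -0.57764963  0.37310588] [-0.27553322 -0.1282177  -0.9527023 ]
```

View pics/a_top.png

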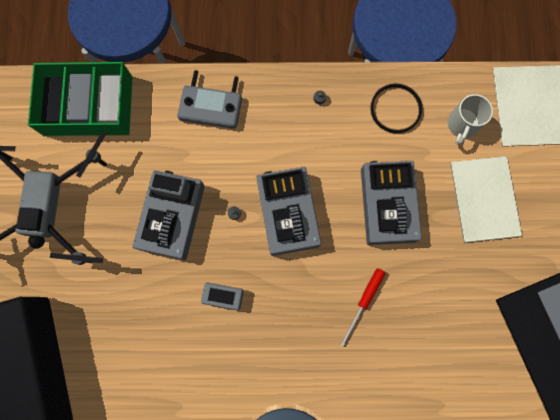

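View pics/a_scene.png

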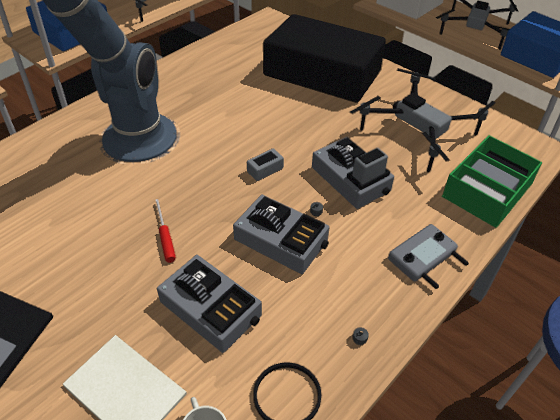

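The top view shows the charger with the battery at about (168,215) px, the leftmost one (+y). The other two, at (288,210) and (391,203), are empty. Next I measure the pose.

```bash
cat > h.py <<'E'
import numpy as np,cv2
def cloud(f):
    h,w=f["range_z"].shape
    K=np.array([[f["fx"],0,f["cx"]],[0,f["fy"],f["cy"]],[0,0,1.]])
    u,v=np.meshgrid(np.arange(w),np.arange(h))
    n=cv2.undistortPoints(np.stack([u,v],-1).reshape(-1,1,2).astype(np.float64),K,np.array(f["dist_coeffs"],float)).reshape(-1,2)
    z=f["range_z"].reshape(-1).astype(float)
    P=np.c_[n*z[:,None],z]
    W=(P-f["t"])@f["R"]; W[z<=0]=np.nan
    return W.reshape(h,w,3)
def rays(f,uv):
    K=np.array([[f["fx"],0,f["cx"]],[0,f["fy"],f["cy"]],[0,0,1.]])
    n=cv2.undistortPoints(np.array(uv,float).reshape(-1,1,2),K,np.array(f["dist_coeffs"],float)).reshape(-1,2)
    return -f["R"].T@f["t"], np.c_[n,np.ones(len(n))]@f["R"]
def onplane(f,uv,z):
    c,d=rays(f,uv); return c+d*((z-c[2])/d[:,2])[:,None]
E
python3 - <<'E'
import numpy as np,cv2
from h import *
for n in ["top","scene"]:
    f=dict(np.load(f"f_{n}.npz")); W=cloud(f)
    im=f["image"]
    if n=="top": cv2.imwrite("pics/b_top.png",cv2.resize(im[160:270,120:240,::-1],None,fx=5,fy=5,interpolation=cv2.INTER_CUBIC))
    else: cv2.imwrite("pics/b_scene.png",cv2.resize(im[125:215,300:405,::-1],None,fx=6,fy=6,interpolation=cv2.INTER_CUBIC))
    m=np.nan_to_num((W[...,2]>0.045))&(abs(W[...,0]-.55)<.25)&(abs(W[...,1])<.5)
    c,l,s,_=cv2.connectedComponentsWithStats(m.astype(np.uint8))
    for i in range(1,c):
        if s[i,4]<300: continue
        P=W[l==i]; 
        r=cv2.minAreaRect(P[:,:2].astype(np.float32)*1000)
        print(n,s[i],r,P[:,2].max())
        for lo,hi in [(.056,.064),(.079,.0845),(.086,.095),(.12,.135)]:
            q=P[(P[:,2]>lo)&(P[:,2]<hi)]
            if len(q)>5: print('  ',lo,len(q),np.round(np.r_[q.mean(0),q.min(0),q.max(0)],3),cv2.minAreaRect(q[:,:2].astype(np.float32)*1000))
E
```

```text
top [453 103  40  42 553] ((756.3711547851562, -449.9139404296875), (86.24221801757812, 81.42164611816406), 0.6664550304412842) 0.09376677643499474
   0.056 71 [ 0.76  -0.438  0.06   0.713 -0.488  0.056  0.8   -0.41   0.064] ((759.3208618164062, -451.1083984375), (85.87167358398438, 77.75198364257812), 5.810863971710205)
   0.079 62 [ 0.765 -0.442  0.082  0.732 -0.487  0.079  0.798 -0.409  0.084] ((765.2396850585938, -448.54327392578125), (65.22095489501953, 77.74271392822266), 0.6676182150840759)
   0.086 112 [ 0.768 -0.451  0.089  0.744 -0.49   0.086  0.8   -0.41   0.094] ((771.5296630859375, -450.5807189941406), (54.81949234008789, 80.35199737548828), 1.5931435823440552)
top [ 73 108  52  23 812] ((777.55419921875, 444.50506591796875), (44.53586196899414, 110.92034149169922), 0.10151919722557068) 0.0850668552383096
   0.056 188 [0.778 0.463 0.06  0.756 0.389 0.056 0.8   0.5   0.064] ((777.4364013671875, 444.3797607421875), (110.51402282714844, 43.68882369995117), 89.49722290039062)
   0.079 76 [0.764 0.435 0.081 0.756 0.389 0.079 0.798 0.498 0.084] ((761.4619140625, 439.2841796875
[... 6584 characters left out ...]
968532562256)
scene [183 397  43  23 476] ((755.4230346679688, -422.8706970214844), (70.38169860839844, 52.777854919433594), 44.83100128173828) 0.09477919760213725
   0.056 47 [ 0.759 -0.429  0.06   0.718 -0.448  0.056  0.783 -0.416  0.064] ((751.8432006835938, -433.110107421875), (65.48118591308594, 30.111177444458008), 4.352114677429199)
   0.079 60 [ 0.756 -0.434  0.082  0.736 -0.461  0.079  0.795 -0.415  0.084] ((761.4806518554688, -428.5632019042969), (62.96002960205078, 30.114988327026367), 43.48366165161133)
   0.086 139 [ 0.763 -0.432  0.09   0.745 -0.466  0.086  0.799 -0.412  0.095] ((765.1893920898438, -432.6948547363281), (70.38169860839844, 25.072566986083984), 44.83100128173828)
```

View pics/b_top.png

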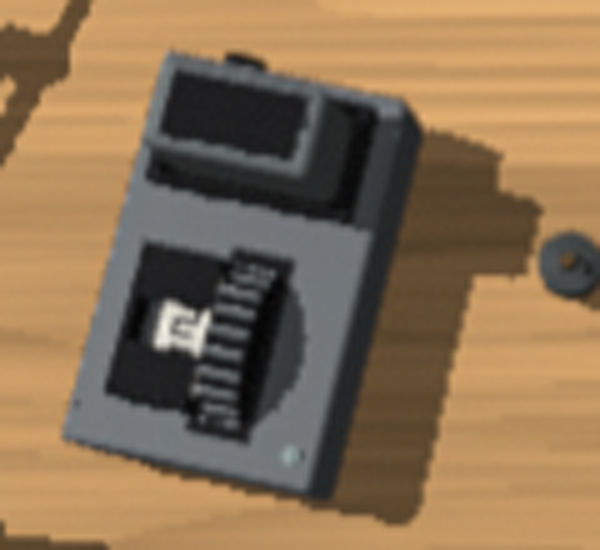

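View pics/b_scene.png

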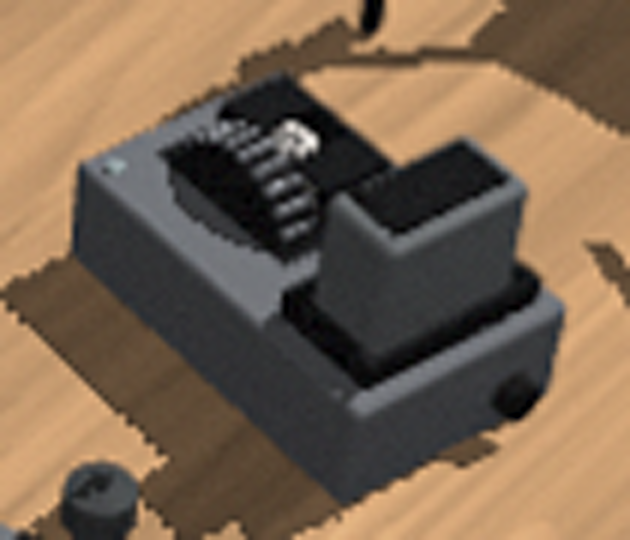

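```bash
cat >> h.py <<'E'
YAW=np.deg2rad(-12.5); XL=np.array([np.cos(YAW),np.sin(YAW),0]); YL=np.array([-XL[1],XL[0],0]); ZL=np.array([0,0,1.])
A=np.r_[np.array([.5482,.2725])-.035*XL[:2],.05]
def L(x,y,z): return A+x*XL+y*YL+z*ZL
def loc(P): return (P-A)@np.c_[XL,YL,ZL]
def snap(robot,name,s=2,crop=None):
    f=robot.grab_frame("wrist"); np.savez("f_wrist.npz",**f)
    im=f["image"][:,:,::-1]
    if crop: im=im[crop[0]:crop[1],crop[2]:crop[3]]
    cv2.imwrite(f"pics/{name}.png",cv2.resize(im,None,fx=s,fy=s,interpolation=cv2.INTER_CUBIC)); return f
E
python3 - <<'E'
from plant import robot
from h import *
for n in ["top","scene"]:
    f=dict(np.load(f"f_{n}.npz")); P=loc(cloud(f).reshape(-1,3))
    q=P[(abs(P[:,0])<25)&(abs(P[:,1])<60e-3)&(P[:,2]>.0365)&(P[:,2]<.06)&(abs(P[:,0])<.025)]
    print(n,len(q),np.percentile(q,[2,50,98],axis=0).round(4))
robot.goto(L(-.012,0,.19),[np.pi,0,YAW])
robot.grip(0.0,40)
robot.move_straight(L(-.012,0,.105),vel=.2)
s=robot.sense(); print(s["t"],s["tcp_pos"],loc(s["tcp_pos"]),s["tcp_rot"],s["opening"],s["wrist_force"],s["joint_pos"])
snap(robot,"w1",1.4)
E
```

```text
top 76 [[-0.0169 -0.0214  0.0365]
 [ 0.0016 -0.0116  0.0384]
 [ 0.0168  0.0191  0.042 ]]
scene 105 [[-0.0183 -0.0234  0.0366]
 [ 0.002  -0.0095  0.039 ]
 [ 0.0241  0.0331  0.0439]]
4.7083 [0.50255868 0.28336646 0.1556873 ] [-0.01191137  0.00073029  0.1056873 ] [-3.14043604e+00 -1.89477321e-04 -2.17839206e-01] -0.0014379467099147857 [0.71430004 0.17027885 0.85743125] [ 0.13882353  0.61535084 -1.01642652  1.82155116  0.60103624  1.04950949
 -1.32951298]
```

View pics/w1.png

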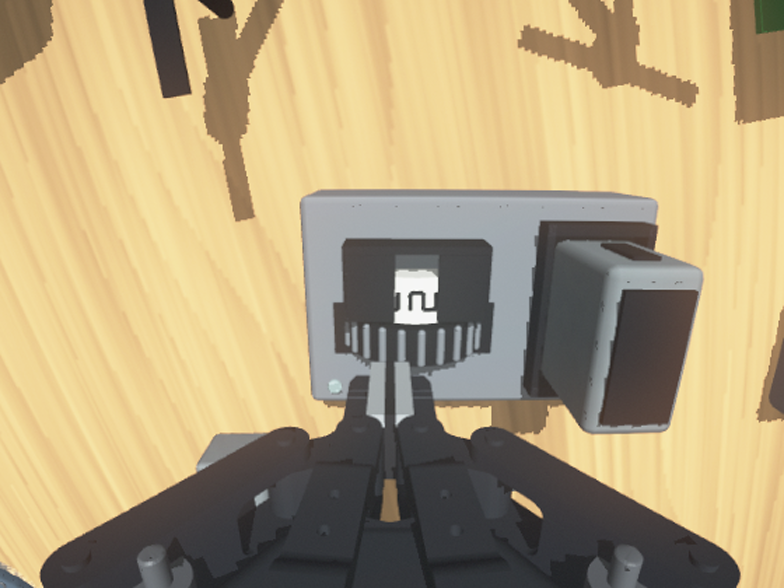

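Run:
```python
from h import *
f=dict(np.load("f_wrist.npz")); P=loc(cloud(f))
im=f["image"][:,:,::-1]
c=im[160:275,225:370]
r=cv2.resize(c,None,fx=5,fy=5,interpolation=cv2.INTER_CUBIC); cv2.imwrite("pics/w1z.png",r)
q=P.reshape(-1,3); 
for lo,hi in [(.006,.014),(.031,.035),(.036,.042)]:
    m=(abs(q[:,0])<.03)&(abs(q[:,1])<.07)&(q[:,2]>lo)&(q[:,2]<hi); print(lo,m.sum(),np.percentile(q[m],[1,10,50,90,99],axis=0).round(4).tolist())
m=(q[:,2]>.004)&(q[:,2]<.016)&(q[:,0]>-.08)&(q[:,0]<.14)&(abs(q[:,1])<.08); print(cv2.minAreaRect(q[m][:,:2].astype(np.float32)*1000))
```

```text
0.006 3782 [[-0.0294, -0.0552, 0.0067], [-0.0235, -0.0406, 0.009], [0.0049, 0.0451, 0.0101], [0.0252, 0.0584, 0.011], [0.0296, 0.0611, 0.0132]]
0.031 3895 [[-0.0294, -0.0189, 0.0311], [-0.0249, -0.0027, 0.0318], [-0.0023, 0.0184, 0.033], [0.025, 0.0362, 0.0339], [0.0294, 0.0389, 0.0347]]
0.036 1014 [[-0.0162, -0.0206, 0.0361], [-0.0093, -0.0179, 0.0364], [0.002, -0.0101, 0.0377], [0.0127, -0.0023, 0.0396], [0.0151, -0.0009, 0.0408]]
((35.64766311645508, 1.6922492980957031), (189.05259704589844, 119.49745178222656), 0.04750784486532211)
```

View pics/w1z.png

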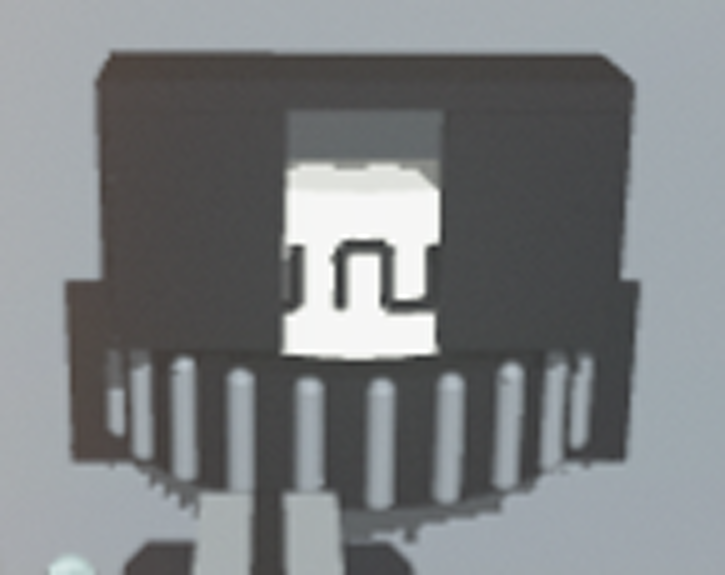

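The picture shows digit 2 lying on its side in the window at about (297,212) px in the full frame, slightly past centre. The part of a digit showing on the −x side is 3, so it needs roughly +1.85 digits. Depth puts the wheel's mid-plane at local y ≈ −10.7 mm. I correct for that and touch the wheel top.

```bash
sed -i 's/^def L(/A=A-.0107*YL\ndef L(/' h.py
cat >> h.py <<'E'
def segs(f,show=True):
    """angle about the axle of black segment points on the white tape seen in the window"""
    P=loc(cloud(f)); g=cv2.cvtColor(f["image"],cv2.COLOR_RGB2GRAY)
    tape=(abs(P[...,0])<.0125)&(P[...,1]>.011)&(P[...,1]<.037)&(P[...,2]>.015)&(P[...,2]<.0345)
    w=tape&(g>200); ys,xs=np.where(w)
    if len(xs)==0: print("no tape"); return
    print("tape px",xs.min(),xs.max(),ys.min(),ys.max(),"x",P[w][:,0].min().round(4),P[w][:,0].max().round(4),"r",np.median(np.hypot(P[w][:,0],P[w][:,2])).round(4),"y",P[w][:,1].min().round(4),P[w][:,1].max().round(4))
    box=np.zeros_like(w); box[ys.min():ys.max()+1,xs.min():xs.max()+1]=1
    d=box&(g<110)&(P[...,2]<.036)
    R=np.median(np.hypot(P[w][:,0],P[w][:,2]))
    cols=[(int(x),int(d[:,x].sum()),round(float(np.degrees(np.arctan2(np.median(P[d[:,x],x,0]),R))),1)) for x in range(xs.min()-2,xs.max()+3) if d[:,x].any()]
    print(cols)
E
python3 - <<'E'
from plant import robot
from h import *
segs(dict(np.load("f_wrist.npz")))
robot.move_straight(L(-.012,0,.060),vel=.15)
s=robot.sense(); f0=s["wrist_force"]; print(f0)
c=robot.move_straight(L(-.012,0,.045),vel=.03,contact_N=4)
s=robot.sense(); print(c,s["t"],loc(s["tcp_pos"]).round(4),s["wrist_force"]-f0)
f=snap(robot,"w2",5,(160,275,225,370)); segs(f)
E
```

```text
tape px 282 312 193 229 x -0.0093 0.0117 r 0.03 y 0.011 0.0341
[(282, 10, -17.2), (283, 13, -15.9), (284, 12, -14.7), (292, 11, -4.4), (293, 12, -3.1), (294, 3, -2.0), (295, 2, -0.7), (296, 2, 0.7), (297, 2, 2.0), (298, 2, 3.3), (299, 2, 4.7), (300, 2, 6.0), (301, 13, 7.5), (302, 12, 8.8), (303, 3, 10.2), (304, 2, 11.7), (305, 2, 12.8), (306, 2, 14.2), (307, 2, 15.5), (308, 2, 16.7), (309, 2, 18.0), (310, 12, 19.0), (311, 13, 20.2), (312, 20, 21.4)]
[ 0.57689232  0.33372728 -0.4490779 ]
True 5.6333 [-0.0121  0.0008  0.0501] [-2.31166634 -1.50711698  6.93960237]
tape px 283 324 199 248 x -0.0097 0.0119 r 0.03 y 0.011 0.0341
[(283, 19, -18.0), (284, 18, -17.0), (285, 18, -16.1), (286, 16, -15.2), (287, 15, -14.3), (296, 16, -5.8), (297, 16, -4.8), (298, 17, -3.8), (299, 5, -3.1), (300, 4, -2.0), (301, 3, -1.1), (302, 3, -0.2), (303, 3, 0.8), (304, 3, 1.9), (305, 3, 2.8), (306, 3, 3.8), (307, 3, 4.8), (308, 6, 5.9), (309, 18, 7.0), (310, 17, 8.1), (311, 17, 9.0), (312, 3, 10.3), (313, 2, 11.2), (314, 3, 12.2), (315, 3, 13.3), (316, 3, 14.0), (317, 3, 15.1), (318, 3, 16.1), (319, 3, 16.9), (320, 5, 17.9), (321, 17, 18.4), (322, 16, 19.3), (323, 17, 20.3), (324, 29, 21.2)]
```

View pics/w2.png

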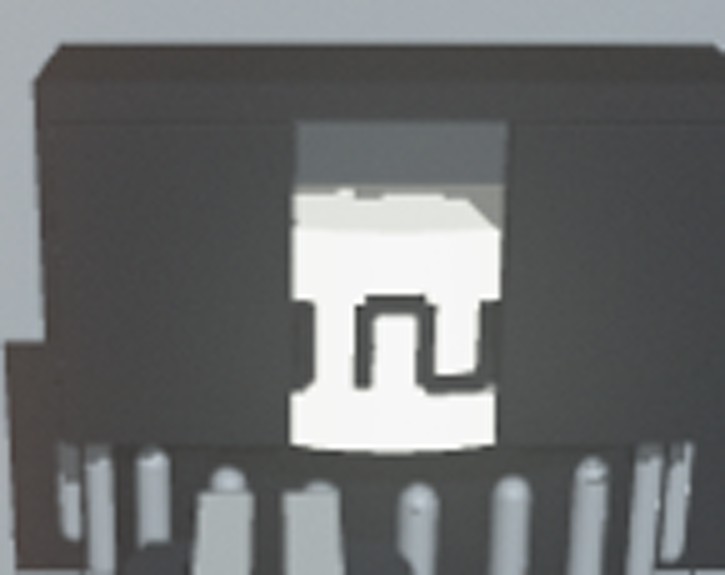

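```bash
cat >> h.py <<'E'
HW=.007
def stroke(robot,x0,x1,dz,f0,target=7.,step=.004,vel=.03):
    n=max(1,int(round(abs(x1-x0)/step)))
    for x in np.linspace(x0,x1,n+1)[1:]:
        z=np.sqrt(.04**2-max(abs(x)-HW,0)**2)+.011+dz
        robot.move_straight(L(x,0,z),vel=vel)
        s=robot.sense(); F=s["wrist_force"]-f0
        print(round(s["t"],2),loc(s["tcp_pos"]).round(4),"F",round(float(F@XL),1),round(float(F@YL),1),round(float(F[2]),1),"dz",round(dz,5))
        dz-=np.clip((target-F[2])*.0001,-.0006,.0006)
    return dz
E
python3 - <<'E'
from plant import robot
from h import *
f0=np.array([.577,.334,-.449])
dz=stroke(robot,-.012,.004,-.0010,f0); print(dz)
f=snap(robot,"w3",5,(160,275,225,370)); segs(f)
E
```

```text
5.97 [-0.0079  0.0007  0.0507] F -0.9 -1.5 6.6 dz -0.001
6.25 [-0.0034  0.0007  0.0509] F -0.2 -1.0 7.1 dz -0.00104
6.53 [0.0008 0.0007 0.0507] F -0.3 -1.1 6.1 dz -0.00102
6.82 [0.0045 0.0007 0.0508] F -0.7 -1.8 7.6 dz -0.00111
-0.001044831114628523
tape px 251 291 198 247 x -0.0099 0.0113 r 0.0299 y 0.011 0.0342
[(251, 16, -17.6), (252, 15, -17.1), (253, 16, -16.2), (254, 16, -15.2), (255, 3, -14.4), (256, 3, -13.6), (257, 4, -12.5), (258, 4, -11.6), (259, 3, -10.6), (260, 3, -9.7), (261, 3, -8.7), (262, 3, -7.7), (263, 3, -6.8), (264, 11, -5.5), (265, 17, -4.6), (266, 17, -3.6), (267, 3, -2.7), (268, 3, -1.7), (269, 3, -0.7), (270, 3, 0.3), (271, 3, 1.3), (272, 3, 2.3), (273, 3, 3.3), (274, 3, 4.3), (275, 3, 5.3), (276, 5, 6.3), (277, 17, 7.3), (278, 16, 8.2), (279, 15, 9.2), (288, 16, 17.7), (289, 16, 18.6), (290, 18, 19.5), (291, 18, 20.4)]
```

View pics/w3.png

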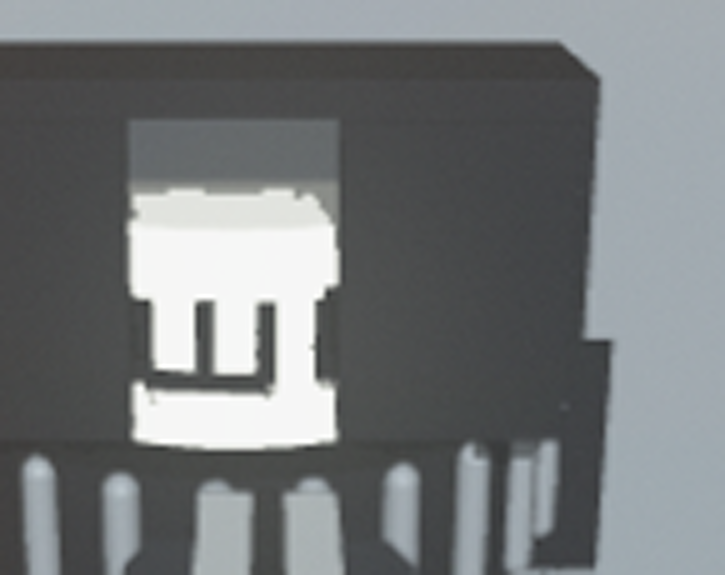

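The window now shows a 3, with its middle bar at about −4.6° just before centre, so the wheel rolled without slipping. I'll finish this stroke, then make a second one from −x.

Run:
```python
from plant import robot
from h import *
f0=np.array([.577,.334,-.449])
dz=stroke(robot,.0045,.0165,-.00104,f0)
robot.move_straight(L(.0165,0,.062),vel=.08)
f=robot.grab_frame("wrist"); segs(f)
robot.move_straight(L(-.009,0,.062),vel=.1)
f0=robot.sense()["wrist_force"]
c=robot.move_straight(L(-.009,0,.045),vel=.03,contact_N=4)
s=robot.sense(); print(c,s["t"],loc(s["tcp_pos"]).round(4),f0,s["wrist_force"]-f0)
f=snap(robot,"w4",5,(160,275,225,370)); segs(f)
```

```text
7.17 [0.0093 0.0007 0.0508] F -1.0 -1.6 7.1 dz -0.00104
7.45 [0.0135 0.0007 0.0504] F 0.3 -1.9 6.1 dz -0.00103
7.73 [0.0177 0.0006 0.0494] F 1.1 -0.4 5.8 dz -0.00112
tape px 231 269 192 238 x -0.0101 0.0111 r 0.0299 y 0.011 0.0341
[(231, 30, -18.0), (232, 13, -17.7), (233, 6, -16.9), (234, 6, -15.9), (235, 6, -14.9), (236, 6, -13.4), (237, 6, -12.6), (238, 6, -11.6), (239, 6, -10.4), (240, 6, -9.5), (250, 1, 1.3), (251, 15, 2.3), (252, 15, 3.3), (253, 14, 4.4), (254, 3, 5.3), (255, 3, 6.2), (256, 3, 7.3), (257, 3, 8.3), (258, 3, 9.3), (259, 3, 10.3), (260, 3, 11.3), (261, 3, 12.3), (262, 11, 13.4), (263, 16, 14.5), (264, 16, 15.5), (265, 3, 16.3), (266, 2, 17.3), (267, 3, 18.3), (268, 3, 19.3), (269, 3, 20.2)]
True 8.9583 [-0.0091 -0.      0.0497] [ 0.95706318 -0.06850449  0.35768306] [-2.10258568 -0.24097937  6.01747363]
tape px 278 319 198 246 x -0.0094 0.0119 r 0.0299 y 0.011 0.034
[(278, 7, -17.4), (279, 6, -16.5), (280, 7, -15.6), (281, 7, -14.6), (282, 7, -13.7), (283, 7, -12.8), (284, 7, -11.8), (285, 7, -10.9), (297, 16, 0.6), (298, 17, 1.6), (299, 18, 2.7), (300, 4, 3.8), (301, 4, 4.8), (302, 4, 5.7), (303, 4, 6.8), (304, 3, 7.8), (305, 3, 8.6), (306, 3, 9.6), (307, 3, 10.7), (308, 3, 11.6), (309, 14, 12.6), (310, 16, 13.3), (311, 17, 14.4), (312, 9, 15.3), (313, 3, 16.4), (314, 3, 17.3), (315, 3, 18.4), (316, 3, 19.2), (317, 4, 20.1), (318, 4, 21.1), (319, 25, 21.3)]
```

View pics/w4.png

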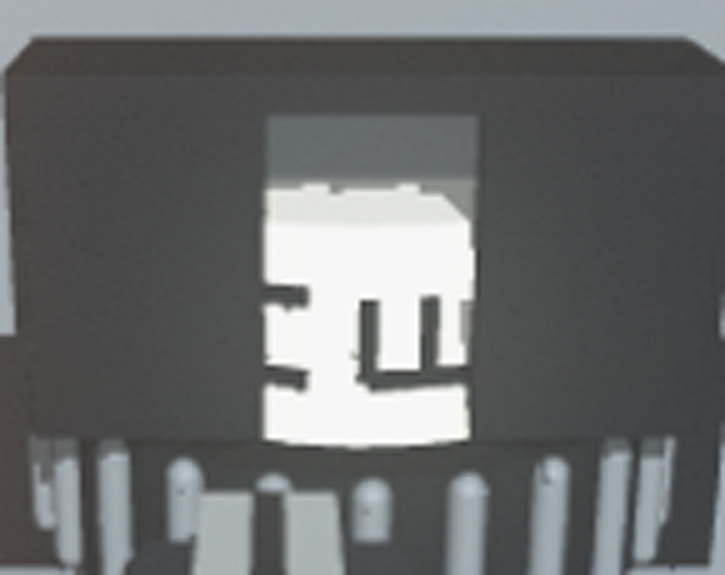

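A 3 has passed centre at +13.5° and the top of the 4 is coming in from the left. It needs about 16 mm more.

Run:
```python
from plant import robot
from h import *
f0=np.array([.957,-.069,.358])
dz=stroke(robot,-.009,.0068,-.00104,f0,step=.004)
f=robot.grab_frame("wrist"); segs(f)
robot.move_straight(L(.0068,0,.070),vel=.06)
robot.move_straight(L(.0005,0,.105),vel=.15)
f=snap(robot,"w5",5,(140,275,215,360)); segs(f); print(robot.sense()["t"])
```

```text
9.29 [-0.0052  0.      0.0504] F -2.2 -2.7 6.1 dz -0.00104
9.57 [-0.0007  0.0001  0.0508] F -2.2 -3.6 9.6 dz -0.00113
9.86 [0.0037 0.     0.0508] F -0.6 -2.6 7.2 dz -0.00088
10.14 [ 0.0076 -0.      0.0504] F -1.0 -1.7 4.8 dz -0.00086
tape px 245 285 197 246 x -0.01 0.0112 r 0.0298 y 0.011 0.034
[(255, 3, -8.7), (256, 3, -7.6), (257, 3, -6.7), (258, 3, -5.7), (259, 3, -4.8), (260, 3, -3.7), (261, 3, -2.7), (262, 3, -1.7), (263, 3, -0.6), (264, 3, 0.2), (265, 17, 1.4), (266, 17, 2.4), (267, 19, 3.4), (268, 6, 4.4), (269, 6, 5.4), (270, 6, 6.3), (271, 5, 7.4), (272, 6, 8.3), (273, 6, 9.2), (274, 6, 10.2), (275, 7, 11.2), (276, 7, 12.1), (277, 7, 13.1), (278, 3, 14.0)]
tape px 263 294 178 214 x -0.0094 0.0118 r 0.0299 y 0.011 0.0342
[(263, 2, -17.7), (271, 2, -8.0), (272, 2, -6.7), (273, 2, -5.4), (274, 2, -4.1), (275, 2, -2.8), (276, 2, -1.5), (277, 2, -0.2), (278, 3, 1.1), (279, 13, 2.4), (280, 15, 3.7), (281, 5, 5.0), (282, 4, 6.3), (283, 4, 7.6), (284, 4, 8.9), (285, 4, 10.2), (286, 4, 11.4), (287, 4, 12.7), (288, 2, 13.9)]
11.1083
```

View pics/w5.png

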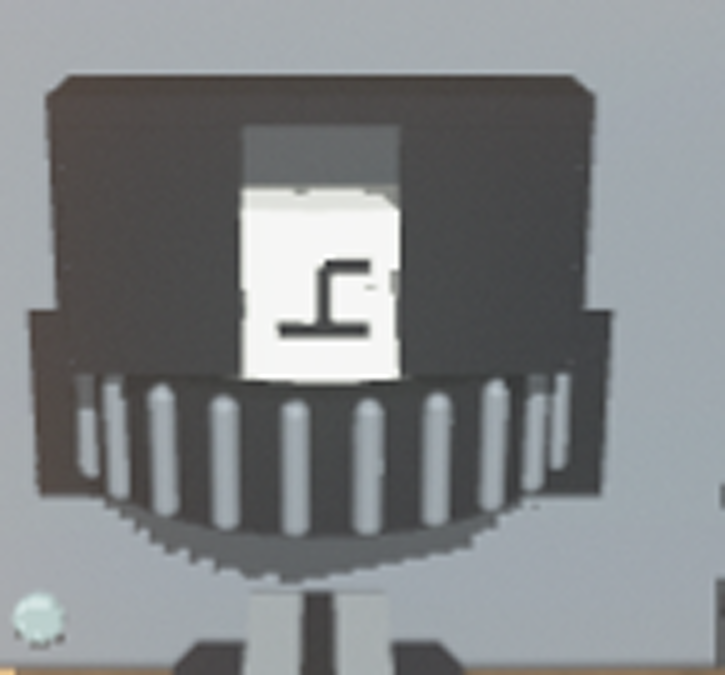

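The 4 spans columns 278–371 of the crop and the window spans 241–400. Their centres differ by about 4 px, or 0.5 mm (about 1°), so it is centred. I'll retreat and do a last check on the other two.

Run:
```python
from plant import robot
from h import *
robot.move_straight(L(.0005,0,.19),vel=.2)
robot.goto([.4,.1,.35],[np.pi,0,YAW]) if robot.inverse_kinematics([.4,.1,.35],[np.pi,0,YAW]) is not None else None
f=robot.grab_frame("scene"); im=f["image"][:,:,::-1]
cv2.imwrite("pics/end.png",cv2.resize(im[120:350,150:410],None,fx=3,fy=2.6,interpolation=cv2.INTER_CUBIC))
s=robot.sense(); print(s["t"],s["tcp_pos"],s["wrist_force"])
```

```text
12.725 [0.40012442 0.10003546 0.3497447 ] [-1.10237523  0.50903517  0.81298644]
```

View pics/end.png

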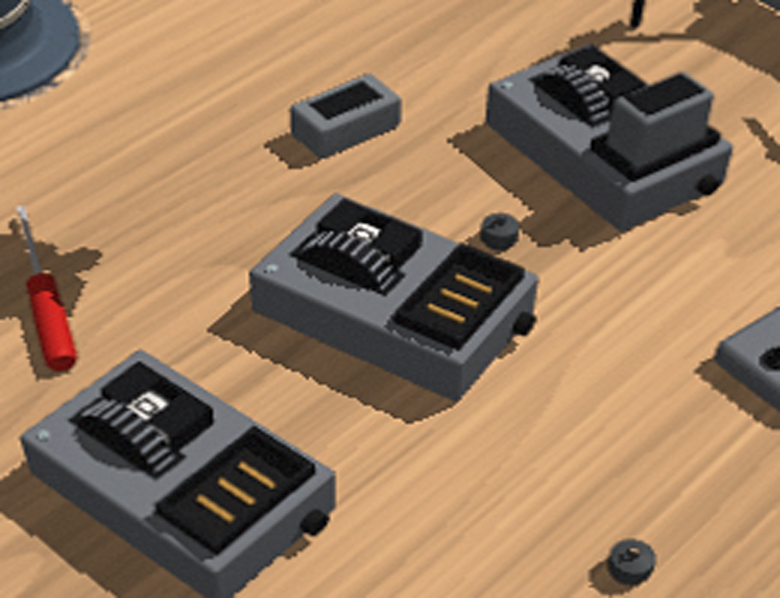

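The empty chargers still show 0, at (365,235) and (150,405) px in the crop. The battery is still in its bay and the arm is clear.

```bash
python3 -c "
from plant import robot
robot.close_job()"
```

```text
the job is handed in; nothing more can be done
```

The charger with the battery, the leftmost one in the top view, now has the digit 4 in its window, and I've handed the job in. Its wheel started a little past 2. I rolled it forward with the shut fingertips in two strokes along its top, pressing with about 5–10 N, and saw no noticeable slip.

- **Digit 4:** in the last wrist picture it sat about 0.5 mm off the window's centre, roughly 1° or 0.02 rad.
- **Empty chargers:** their wheels were never touched, and both still showed 0 in the last scene picture.
- **Battery and arm:** the battery was still standing in its bay and the arm was clear of everything.
- **Time:** about 13 s of the 42 s were used.

No check failed. The one mismatch was early: the wheel turned out to be 10.7 mm off the box's centreline, and I corrected for that before touching it.

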